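Push the chromatography column home in its covered cradle

TASK

Lift the shut cover of the column compartment with the thin blade of the spatula, not with your fingers, and open it until it stands upright or further. Then push the steel column gently along its V-groove until it is fully home against the sprung steel stop, without lifting it out of the groove. Leave the cover open, the spatula lying on the bench, and the glassware where it stands.

Things in the scene. Friction and masses are not known exactly. Their poses are not given: they have to be found in the camera images.
- bay: Column compartment: fixed white box on the bench, 310 mm long (its x, -160 to +150), 124 mm wide (y +-62), walls 56 mm high, 64 mm with the cover shut. Origin: on the bench under the middle of the groove; z up. Cover hinged along its +y wall; slot for the blade along its -y wall. End wall behind the column: inner face at x = -152. The column is pushed towards +x
- groove (a point): Bottom line of the open 90-degree V-groove of bare aluminium, at bay x = 0, y = 0, 12 mm above the bench; axes as the bay's. The V runs along x; its top edges are 29 mm above the bench, so the column's upper half stands clear of it
- slot (a point): Middle of the slot under the cover's lip, at its mouth: bay x = 0, y = -78, z = 51 mm; axes as the bay's. The slot runs along the whole -y wall, is open to -y, 10 mm high (ledge top at 46, shut cover's underside at 56 mm) and 16 mm deep towards +y. The ledge below juts out to y = -80
- stop (a joint): Travel of the sprung stop, m: 0 untouched, grows as the column presses it towards bay +x, up to 0.010 where it is solid. Upright steel plate, 50 mm wide across the groove, top 50 mm above the bench. Spring 1.5 N per mm from zero, so 3 mm is 4.5 N
- stop_face (a point): Fixed point: where the middle of the untouched stop's face lies, bay x = +120, y = 0, 33 mm above the bench; axes as the bay's. The face looks along -x
- cover (a joint): Angle of the cover, rad: 0 shut and flat, 1.57 upright, 1.9 its limit. Starts shut. White frame 8 mm thick with a clear 4 mm window, 310 mm long, 143 mm from hinge to lip, 0.12 kg. The hinge is stiff: the cover stays at any angle; about 1.5 N up at its lip moves it
- hinge (a point): Point on the hinge line, in the middle of the cover's length, level with the cover's underside when shut (bay x = 0, y = +65, z = 56 mm). Turns with the cover: its -y axis points along the cover's underside towards the lip, z out of the cover's outer face
- lip (a point): Middle of the cover's free edge, on its underside, 143 mm from the hinge; shut, it is at bay x = 0, y = -78, z = 56 mm
- column_mid (a point): Centre of the steel column, a 140 mm rod lying in the groove, its axis (x) along the bay's x, 33 mm above the bench; end caps 30 mm diameter, 28 mm long, 24 mm diameter between; 0.26 to 0.49 kg, held only by weight and friction (up to about 8 N to push). Fully home its centre is 70 mm before stop_face (bay x = +50). It starts 30 to 70 mm short of that
- column: The same column; origin at its centre
- spatula_grip (a point): Grip point of the spatula, half-way up its black handle, 14 mm above the bench as it lies. Spatula 200 mm long, x axis towards the blade's tip, 0.08 kg. Handle 100 mm long, 20 wide, 28 high; this point is 70 mm from its end, 30 mm from its front. Steel blade 20 mm wide, 3 mm thick, level with this point; tip 130 mm ahead of this point
- spatula: The spatula; origin under it, where handle and blade meet, 30 mm ahead of the grip point
- solvent_bottle: Bystander: clear bottle, 66 mm diameter, 130 mm high; origin under its centre
- jar: Bystander: amber jar, 66 mm diameter, 85 mm high; origin under its centre
- beaker: Bystander: open glass beaker, 66 mm diameter, 85 mm high; origin under its centre
Mind the look-alikes: they are no part of the job. Of the things like the spatula, leave any that is purple or red; of the rest the larger one is meant.

How it is judged:
By the outcome, as a careful person would: the job done as asked, in the order asked, and still so for the second after the job is handed in, with the robot touching nothing.
It also fails if it takes over 72 s, if anything falls off the work surface, if the arm or the gripper's body presses on something with over 40 N, if the wrist force passes 120 N, or if a joint passes its speed limit or range.

ROBOT

A 6-joint arm with a two-finger parallel gripper is mounted at the origin on the work surface. World frame = base frame: x ahead of the robot, y to its left, z up, the work surface at z = 0. Lengths are in m, angles in rad, forces in N, time in s.
With the tool pointing down it reaches from about 0.25 to 0.725 m from the base axis. Payload 4 kg.
Tool frame: the origin (TCP) lies midway between the tips of the shut fingers; the grasp point (between the pads) lies 19 mm behind it; z points along the fingers, y is the direction in which the jaws open and shut (so a half turn about z gives the same grasp; the last joint's range is limited). The gripper opens to 85 mm and grips with 20 to 120 N. Pads are 22 mm wide; open, the fingers measure 114 mm over their backs; the gripper's body (76 mm by 85 mm) begins 54 mm behind the grasp point. The pads swing forward as they close: fully open they stand 13 mm farther back than shut.
Start: joints at [1.239, 0.241, 0.005, 1.335, 0, 1.571], TCP at [0.163, 0.473, 0.231] pointing down, gripper open.
Joint ranges: [-2.72, 2.72], [-1.05, 1.87], [-1.09, 1.28], [-1.99, 2.15], [-1.42, 1.44], [-3.14, 3.14]. Speed limits (rad/s): [2.79, 2.79, 3.14, 3.14, 3.14, 3.14].

INTERFACE

Orientations are given as a unit quaternion [x, y, z, w].
In Python, from workcell import bot gives the robot as it stands.
- The arm moves only by the shell command python3 -m inch 'ROWS'. ROWS is JSON, a list of rows, each a list of 5 numbers: the shift along the tool's x, y, z scaled (see below), then the turn about the tool's z scaled (see below), then the closure, from 0 (fully open) to 1 (shut). A call has 1 to 10 rows; each row is the pose to reach, as a shift and turn from the pose commanded when the call began, along the tool's axes at that moment; what a row does not reach only later rows make up. The controller multiplies each number of a shift by 100 cm and each number of a turn by 120 degrees. A row lasts 1/8 s, in which the tool goes at most 62.5 mm and 10.7 degrees, less where a joint would pass 70% of its speed; a pose out of reach is approached as far as the arm can. A call with a number of a shift or a turn outside -1 to 1 is refused whole. A call with a gripper value outside its range is refused whole. The fingers move at their own pace and stop on an object; the grip force is fixed at half the most. Time passes only in rows, so rows that repeat a pose let the fingers close. It gives the time, the measured TCP pose, the force and the opening at its end, in the units of the state.
- bot.get_obs(): the state, without advancing time (a new reading comes with each control period).
- bot.camera(name): name is "side" or "top" or "wrist"; returns the picture (480x640x3 uint8, red, green, blue); there is no depth.
- bot.calibration(name): a dict with "intrinsics" (3x3 intrinsics, pixels), "xyz" and "attitude" of the camera in the world; the wrist camera has in their place "tool_from_camera" (4x4, takes a point from camera to tool coordinates, whose origin is the TCP and whose axes are the flange's). Camera axes: x right, y down, z forward; pixel columns grow to the right and rows downward; lengths in m; the calibration is good to about 2 mm. A picture is of the moment at which its call begins: read the wrist's pose just before it. calibration takes no time and is no camera call.
- bot.job_done(): hands the job in, once; it reports no verdict.
Trained networks look in the newest picture that a camera, given by its name, has taken for a name from the list of things; names that differ only in an ending like _2 or _b are one class to them, and where a whole thing is asked for, a point or a joint stands for the part that bears it (a point fixed in the world has none). Each returns a list of dicts, best first, with "score" (0 to 1); they miss things now and then, are a little off and sometimes report something else, mostly with a low value. They report only what shows in the picture. A call takes as long as a camera call. They do not tell look-alikes from the thing itself.
- bot.masks_of(camera, target): "pixels" (480x640 bool, what is visible of it) and "extent" ([left, top, width, height] as shares, 0 to 1, of the picture: columns of its width, rows of its height, round what is visible of it).
- bot.spot_point(camera, target): "point" ([column, row] as shares, 0 to 1, of the picture: columns of its width, rows of its height: a listed point, or the origin of a listed thing).
The state is a dict: "clock": time; "joint_pos": joint angles; "joint_vel": joint speeds; "tau": joint torques, N m; "eef_pos": TCP position; "tool_rot": TCP orientation; "ft_force": force on the tool from outside, world axes, zero at the start; "ft_torque": the same for the moment, N m; "grip_width": finger opening in m.
Only numpy, scipy, OpenCV 4.12 (cv2) and the standard library are available. Lean on these libraries where they do the work, as an engineer would, in place of code of your own. Each camera call takes 0.05 s, during which the arm holds its last target.

## Working session

There is one attempt and no reset: what is moved stays moved. The work goes in short steps, Python scripts to look and compute and a shell command to move; the robot and the scene stay as the last step left them, time stands still between calls to the robot, and variables do not carry over. Pictures are saved under pics/ and viewed, and the job is handed in when it is done.

```bash
ls; mkdir -p pics; python3 - <<'E'
from workcell import bot
import cv2,json
print(bot.get_obs())
for n in ["side","top","wrist"]:
    im=bot.camera(n); cv2.imwrite(f"pics/{n}0.png",im[:,:,::-1])
    print(n,bot.calibration(n))
E
```

```text
pics
{'clock': 0.0, 'joint_pos': array([1.23894983e+00, 2.41376416e-01, 3.67944760e-03, 1.33518980e+00,
       3.67600346e-05, 1.57080024e+00]), 'joint_vel': array([-6.47682748e-04, -5.77427824e-04, -2.27033876e-05,  8.71653680e-04,
       -6.82485657e-04, -1.19060444e-03]), 'tau': array([ 1.17361236e-03, -3.72315574e+01,  2.52409726e+01,  1.68956205e-02,
        6.36055825e-05,  2.58611351e-06]), 'eef_pos': array([0.16267241, 0.47211043, 0.23041413]), 'tool_rot': array([ 1.65164826e-01,  9.86265424e-01, -1.02783250e-03, -1.90757640e-04]), 'ft_force': array([-0.53203921, -0.24982191,  0.00988912]), 'ft_torque': array([-0.02424147, -0.00420308, -0.00975135]), 'grip_width': 0.08556997449496524}
side {'intrinsics': array([[609.42475225,   0.        , 331.02627343],
       [  0.        , 609.42475225, 244.83297761],
       [  0.        ,   0.        ,   1.        ]]), 'xyz': array([-0.18983385, -0.85557765,  0.72373932]), 'attitude': array([ 0.8190401 , -0.28432551,  0.16732028, -0.46939987])}
top {'intrinsics': array([[499.86323221,   0.        , 318.60220246],
       [  0.        , 499.86323221, 237.42814388],
       [  0.        ,   0.        ,   1.        ]]), 'xyz': array([0.40481141, 0.02496099, 0.93477409]), 'attitude': array([-0.69561724,  0.71384763, -0.0604634 ,  0.05368795])}
wrist {'intrinsics': array([[414.46250325,   0.        , 320.2168103 ],
       [  0.        , 414.46250325, 245.10326714],
       [  0.        ,   0.        ,   1.        ]]), 'tool_from_camera': array([[ 5.37865000e-04, -9.49694400e-01, -3.13177677e-01,
         8.05937157e-02],
       [ 9.99999789e-01,  3.96749919e-04,  5.14320535e-04,
         9.03447223e-04],
       [-3.64194114e-04, -3.13177888e-01,  9.49694413e-01,
        -1.44253590e-01],
       [ 0.00000000e+00,  0.00000000e+00,  0.00000000e+00,
         1.00000000e+00]])}
```

View pics/top0.png

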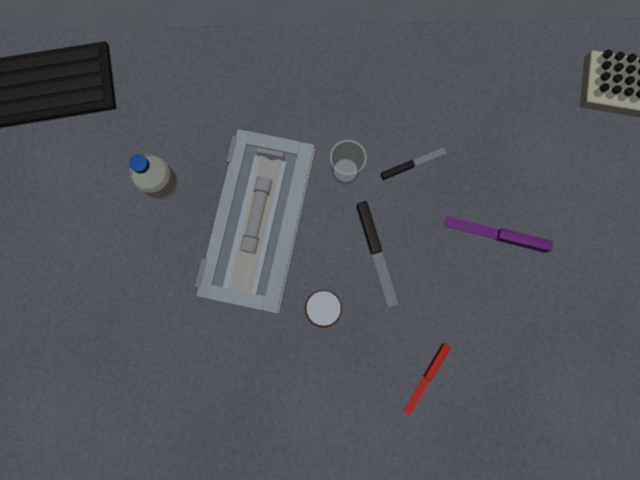

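View pics/side0.png

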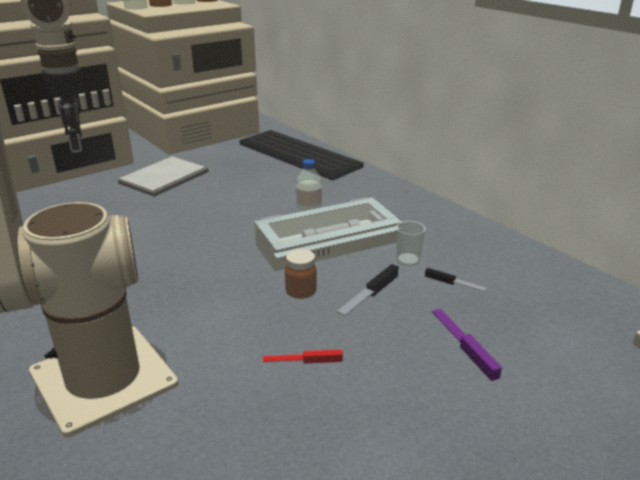

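View pics/wrist0.png

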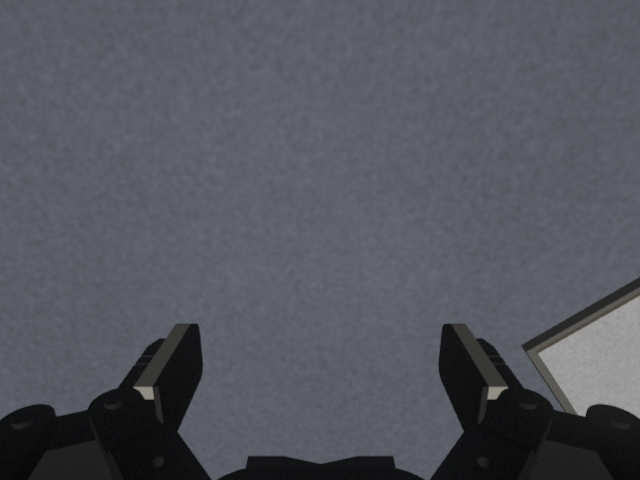

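The top view shows four spatula-like things: large black at (375,245), small black at (410,165), purple at (500,235) and red at (427,380). Leaving out purple and red, the large black one is meant. The bay is at (255,220), the beaker at (347,160), the jar at (323,308) and the bottle at (150,173). Next I confirm the spatula in a crop and measure.

```bash
cat > h.py <<'E'
import numpy as np, cv2
from scipy.spatial.transform import Rotation as R
from workcell import bot
def cam(name,obs=None):
    c=bot.calibration(name); K=np.array(c["intrinsics"])
    if "xyz" in c: return K,R.from_quat(c["attitude"]).as_matrix(),np.array(c["xyz"])
    T=np.array(c["tool_from_camera"]); o=obs or bot.get_obs()
    Rt=R.from_quat(o["tool_rot"]).as_matrix()
    return K,Rt@T[:3,:3],Rt@T[:3,3]+o["eef_pos"]
def ray(name,uv,obs=None):
    K,M,p=cam(name,obs); d=M@np.linalg.solve(K,[uv[0],uv[1],1.]); return p,d/np.linalg.norm(d)
def onz(name,uv,z,obs=None):
    p,d=ray(name,uv,obs); return p+d*(z-p[2])/d[2]
def proj(name,X,obs=None):
    K,M,p=cam(name,obs); c=M.T@(np.asarray(X)-p); q=K@c; return q[:2]/q[2]
def tri(rs):
    A=0;b=0
    for p,d in rs:
        P=np.eye(3)-np.outer(d,d); A=A+P; b=b+P@p
    return np.linalg.solve(A,b)
E
python3 - <<'E'
from h import *
t=bot.camera("top")
cv2.imwrite("pics/crop1.png",cv2.resize(t[110:330,180:460],None,fx=2.8,fy=2.7,interpolation=cv2.INTER_CUBIC)[:,:,::-1])
Z=dict(bay=0,spatula_grip=.014,spatula=0,column_mid=.033,lip=.056,hinge=.056,stop_face=.033,slot=.051,groove=.012,jar=0,beaker=0,solvent_bottle=0)
for cm in ["top","side"]:
    bot.camera(cm)
    for n,z in Z.items():
        for r in bot.spot_point(cm,n)[:5]:
            uv=np.array(r["point"])*[640,480]
            print(cm,n,round(r["score"],2),uv.round(1),onz(cm,uv,z).round(4))
E
```

```text
top bay 0.79 [259.5 223.4] [0.587  0.1256 0.    ]
top spatula_grip 0.98 [431.9 369.2] [ 0.3104 -0.1825  0.014 ]
top spatula_grip 0.83 [372.9 239.7] [ 0.5479 -0.0872  0.014 ]
top spatula_grip 0.81 [402.2 171.4] [ 0.6785 -0.1489  0.014 ]
top spatula_grip 0.66 [512.5 236.4] [ 0.5476 -0.3489  0.014 ]
top spatula 0.82 [410.8 165.5] [ 0.6941 -0.1689  0.    ]
top spatula 0.78 [376.8 254.9] [ 0.521  -0.0948  0.    ]
top spatula 0.58 [495.6 235.5] [ 0.5523 -0.3226  0.    ]
top spatula 0.57 [423.5 382.3] [ 0.2864 -0.169   0.    ]
top spatula 0.39 [318.9 311.6] [0.4181 0.0171 0.    ]
top lip 0.55 [297.3 219.3] [0.5818 0.0519 0.056 ]
top hinge 0.69 [217.6 212.3] [0.5982 0.1945 0.056 ]
top stop_face 0.94 [269.4 154.3] [0.7121 0.1025 0.033 ]
top slot 0.97 [294.9 223.7] [0.5749 0.0565 0.051 ]
top beaker 0.93 [347.8 171.8] [ 0.6844 -0.046   0.    ]
top solvent_bottle 0.9 [163.7 184.6] [0.6675 0.3091 0.    ]
side bay 0.92 [329.5 243.7] [0.5885 0.1197 0.    ]
side bay 0.39 [344.4 235. ] [0.6432 0.1304 0.    ]
side spatula_grip 0.87 [445.6 276.4] [ 0.6827 -0.1597  0.014 ]
side spatula_grip 0.67 [377.5 
[... 191 characters left out ...]
.5145 -0.0992  0.    ]
side spatula 0.94 [456.  286.7] [ 0.6874 -0.1867  0.    ]
side spatula 0.85 [460.9 345.8] [ 0.547  -0.3224  0.    ]
side spatula 0.65 [302.7 361.3] [ 0.2925 -0.1774  0.    ]
side column_mid 0.74 [301.8 289.6] [ 0.3958 -0.0342  0.033 ]
side column_mid 0.42 [372.6 219.8] [0.7074 0.1016 0.033 ]
side lip 0.71 [343.5 238.7] [0.5665 0.0424 0.056 ]
side hinge 0.9 [319.4 208.5] [0.6146 0.1924 0.056 ]
side stop_face 0.91 [374.1 220.4] [0.7081 0.097  0.033 ]
side slot 0.91 [343.3 234.7] [0.5834 0.0635 0.051 ]
side jar 0.64 [298.2 290. ] [0.4169 0.0085 0.    ]
side beaker 0.61 [409.9 263.1] [ 0.6774 -0.0593  0.    ]
side solvent_bottle 0.68 [309.3 205.5] [ 0.6717  0.3107 -0.    ]
```

View pics/crop1.png

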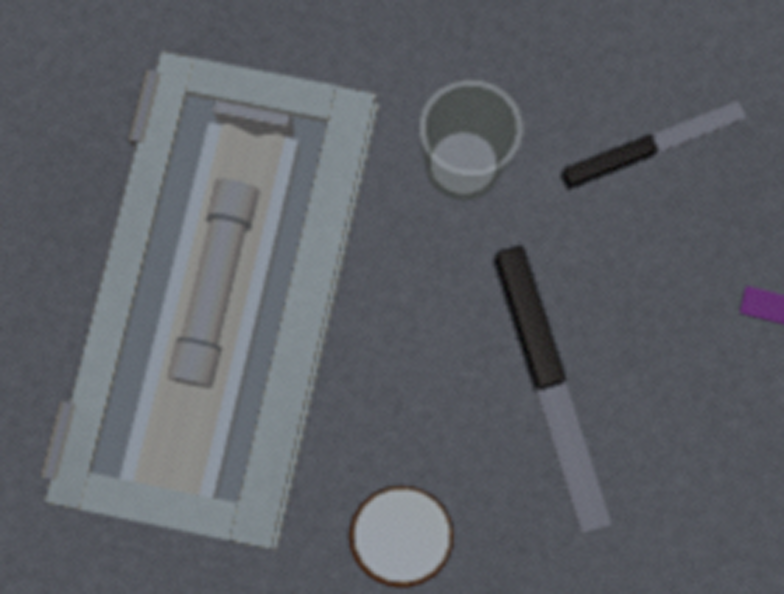

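The enlarged crop confirms the target: big black handle at top-image (362..380, 203..252), with the steel blade tip at about (393,305). The small black one at (410,165) is the decoy. Now I fit the bay pose and the spatula axis.

```bash
cat >> h.py <<'E'
def hull(name,target,near=None):
    ms=bot.masks_of(name,target)
    return ms
E
python3 - <<'E'
from h import *
from scipy.optimize import least_squares
bot.camera("top")
for t in ["bay","cover","column","spatula"]:
    for m in bot.masks_of("top",t)[:5]:
        p=m["pixels"]; c,_=cv2.findContours(p.astype(np.uint8),0,2); c=max(c,key=cv2.contourArea)
        r=cv2.minAreaRect(c); 
        z={"bay":.064,"cover":.064,"column":.04,"spatula":.015}[t]
        print(t,round(m["score"],2),p.sum(),np.round(r[0],1),np.round(cv2.boxPoints(r),1).tolist(),onz("top",r[0],z).round(4))
        if t=="spatula": 
            ys,xs=np.nonzero(p); q=np.array([onz("top",(x,y),.015)[:2] for x,y in zip(xs,ys)])
            mu=q.mean(0); w,v=np.linalg.eigh(np.cov((q-mu).T)); a=v[:,1]; s=(q-mu)@a
            print("   ends",(mu+a*s.min()).round(4),(mu+a*s.max()).round(4),"len",np.ptp(s).round(4))
px=dict(TL=(237.1,129.3),TR=(315,145.2),BR=(278.5,311.5),BL=(196.1,296.3))
W={k:onz("top",v,.064) for k,v in px.items()}
for k in W: print(k,W[k].round(4))
b=dict(TL=(.15,.065),TR=(.15,-.078),BR=(-.16,-.078),BL=(-.16,.065))
def f(p):
    c,s=np.cos(p[2]),np.sin(p[2])
    return np.concatenate([np.array([p[0]+c*b[k][0]-s*b[k][1],p[1]+s*b[k][0]+c*b[k][1]])-W[k][:2] for k in b])
r=least_squares(f,[.58,.12,-.2]); print(r.x,np.rad2deg(r.x[2]),(r.fun*1000).round(1))
E
```

```text
bay 0.69 14395 [255.4 219.9] [[192.39999389648438, 294.20001220703125], [231.6999969482422, 125.5], [318.3999938964844, 145.60000610351562], [279.1000061035156, 314.3999938964844]] [0.5809 0.1259 0.064 ]
cover 0.57 13782 [254.7 220. ] [[195.5, 295.5], [232.5, 126.5999984741211], [314.0, 144.39999389648438], [277.0, 313.29998779296875]] [0.5809 0.1271 0.064 ]
column 0.36 1228 [347.5 161.5] [[330.0, 140.0], [365.0, 140.0], [365.0, 183.0], [330.0, 183.0]] [ 0.6923 -0.0431  0.04  ]
spatula 0.98 1333 [497.9 234. ] [[442.6000061035156, 227.3000030517578], [446.1000061035156, 213.60000610351562], [553.0999755859375, 240.8000030517578], [549.5999755859375, 254.5]] [ 0.5526 -0.3214  0.015 ]
   ends [ 0.5243 -0.4195] [ 0.5804 -0.2229] len 0.2045
spatula 0.96 1286 [376.5 253.8] [[354.70001220703125, 203.3000030517578], [367.0, 199.60000610351562], [398.3999938964844, 304.29998779296875], [386.1000061035156, 308.0]] [ 0.5212 -0.0926  0.015 ]
   ends [ 0.6212 -0.0669] [ 0.4244 -0.1175] len 0.2032
spatula 0.83 722 [425.9 378.7] [[401.6000061035156, 410.3999938964844], [441.79998779296875, 341.8999938964844], [450.29998779296875, 346.8999938964844], [410.1000061035156, 415.3999938964844]] [ 0.2944 -0.1707  0.015 ]Traceback (most recent call last):
  File "<stdin>", line 11, in <module>
  File "h.py", line 13, in onz
    p,d=ray(name,uv,obs); return p+d*(z-p[2])/d[2]
        ~~~^^^^^^^^^^^^^
  File "h.py", line 11, in ray
    K,M,p=cam(name,obs); d=M@np.linalg.solve(K,[uv[0],uv[1],1.]); return p,d/np.linalg.norm(d)
          ~~~^^^^^^^^^^
  File "h.py", line 5, in cam
    c=bot.calibration(name); K=np.array(c["intrinsics"])
ValueError: time passes only in moves, steps and waits
```

```bash
python3 - <<'E'
s=open("h.py").read()
s=s.replace('def cam(','_C={}\ndef cal(n):\n    if n not in _C: _C[n]=bot.calibration(n)\n    return _C[n]\ndef cam(',1).replace('c=bot.calibration(name); K','c=cal(name); K')
open("h.py","w").write(s)
E
python3 - <<'E'
from h import *
from scipy.optimize import least_squares
px=dict(TL=(237.1,129.3),TR=(315,145.2),BR=(278.5,311.5),BL=(196.1,296.3))
W={k:onz("top",v,.064) for k,v in px.items()}
for k in W: print(k,W[k].round(4))
b=dict(TL=(.15,.065),TR=(.15,-.078),BR=(-.16,-.078),BL=(-.16,.065))
def f(p):
    c,s=np.cos(p[2]),np.sin(p[2])
    return np.concatenate([np.array([p[0]+c*b[k][0]-s*b[k][1],p[1]+s*b[k][0]+c*b[k][1]])-W[k][:2] for k in b])
r=least_squares(f,[.58,.12,-.2]); print(r.x,np.rad2deg(r.x[2]),(r.fun*1000).round(1))
c,s=np.cos(r.x[2]),np.sin(r.x[2])
side=bot.camera("side").copy(); top=bot.camera("top").copy()
w=lambda x,y,z: np.array([r.x[0]+c*x-s*y, r.x[1]+s*x+c*y, z])
for nm,im in (("side",side),("top",top)):
    for k,(x,y) in b.items(): cv2.circle(im,tuple(np.round(proj(nm,w(x,y,.064))).astype(int)),1,(255,0,0),-1)
    for q in [(.12,0,.033),(0,-.078,.051),(0,0,.012)]: cv2.circle(im,tuple(np.round(proj(nm,w(*q))).astype(int)),1,(0,255,0),-1)
cv2.imwrite("pics/ov.png",np.hstack([cv2.resize(side[170:310,230:430],None,fx=2,fy=3),cv2.resize(top[110:330,180:380],None,fx=1.9,fy=1.9)[:420]])[:,:,::-1])
print(bot.get_obs()["clock"])
# column by top pixels from crop: ends
for uv in [(180+235/2.8,110+180/2.7),(180+192/2.8,110+386/2.7)]:
    p=onz("top",uv,.040)[:2]-r.x[:2]; print("col end bay",c*p[0]+s*p[1],-s*p[0]+c*p[1])
E
```

```text
TL [0.7505 0.1583 0.064 ]
TR [0.7168 0.0168 0.064 ]
BR [0.4192 0.0872 0.064 ]
BL [0.4489 0.2291 0.064 ]
[ 0.59021661  0.12802912 -0.22950049] -13.149409278248488 [ 0.5 -1.1  1.7  1.2 -2.5  1.3  0.3 -1.4]Traceback (most recent call last):
  File "<stdin>", line 17, in <module>
    return _nx.concatenate(arrs, 1, dtype=dtype, casting=casting)
           ~~~~~~~~~~~~~~~^^^^^^^^^^^^^^^^^^^^^^^^^^^^^^^^^^^^^^^
ValueError: all the input array dimensions except for the concatenation axis must match exactly, but along dimension 0, the array at index 0 has size 420 and the array at index 1 has size 418
```

```bash
python3 -m inch '[[-0.1,-0.07,0,-0.05,0],[-0.16,-0.115,0,-0.1,0],[-0.22,-0.16,0,-0.15,0],[-0.28,-0.2,0,-0.2,0],[-0.34,-0.25,0,-0.25,0],[-0.4,-0.29,0,-0.278,0],[-0.46,-0.335,0,-0.278,0],[-0.51,-0.37,0,-0.278,0],[-0.548,-0.401,0,-0.278,0],[-0.548,-0.401,0,-0.278,0]]'; python3 -c "
from workcell import bot
o=bot.get_obs();print(o['clock'],o['joint_pos'].round(3),o['eef_pos'].round(4),o['tool_rot'].round(4),o['joint_vel'].round(2))"
```

```text
clock: 3.1
eef_pos: [0.521, -0.0421, 0.2315]
tool_rot: [-0.125, 0.992, 0.0, 0.0]
ft_force: [0.5, 1.2, -0.1]
grip_width: 0.0854
3.1 [-0.081  0.285  0.065  1.35   0.    -0.331] [ 0.521  -0.0421  0.2315] [-1.247e-01  9.922e-01  1.000e-04  4.000e-04] [-0.79  0.59  0.78  0.18  0.   -0.79]
```

```bash
python3 -m inch '[[0,0,0,0,0],[0,0,0,0,0]]'; python3 - <<'E'
from h import *
o=bot.get_obs(); print(o['eef_pos'].round(4),o['tool_rot'].round(4))
im=bot.camera("wrist"); cv2.imwrite("pics/w1.png",im[:,:,::-1])
for n,z in (("spatula_grip",.014),("spatula",0)):
    for r in bot.spot_point("wrist",n)[:3]:
        uv=np.array(r["point"])*[640,480]; print(n,r["score"],uv.round(1),onz("wrist",uv,z,o).round(4))
for m in bot.masks_of("wrist","spatula")[:3]:
    p=m["pixels"]; ys,xs=np.nonzero(p); print(m["score"],p.sum(),m["extent"])
    q=np.array([onz("wrist",(x,y),.014,o)[:2] for x,y in zip(xs[::5],ys[::5])])
    mu=q.mean(0); w,v=np.linalg.eigh(np.cov((q-mu).T)); a=v[:,1]*(-1 if v[0,1]>0 else 1); s=(q-mu)@a
    print("handle end",(mu+a*s.min()).round(4),"tip",(mu+a*s.max()).round(4),"az",np.rad2deg(np.arctan2(a[1],a[0])))
E
```

```text
clock: 3.35
eef_pos: [0.5195, -0.0402, 0.2309]
tool_rot: [-0.124, 0.992, 0.0, -0.001]
ft_force: [-1.2, -0.4, -0.2]
grip_width: 0.0856
[ 0.5195 -0.0402  0.2309] [-1.245e-01  9.922e-01  3.000e-04 -6.000e-04]
spatula_grip 0.71 [168.5 337.3] [ 0.687  -0.1512  0.014 ]
spatula 0.84 [  4.7 160.1] [ 0.5535 -0.3209  0.    ]
spatula 0.58 [149.3 337.1] [ 0.7011 -0.1739 -0.    ]
spatula 0.41 [276.6 357.4] [ 0.6924 -0.0419  0.    ]
0.98 5845 [0.3741, 0.1469, 0.0541, 0.4825]
handle end [ 0.6258 -0.0672] tip [ 0.4264 -0.119 ] az -165.44260585651412
0.82 2615 [0.0028, 0.3117, 0.165, 0.1621]
handle end [ 0.5827 -0.2254] tip [ 0.5544 -0.319 ] az -106.81167294839614
0.69 1336 [0.1252, 0.6765, 0.2081, 0.0598]
handle end [ 0.7193 -0.2328] tip [ 0.6674 -0.108 ] az 112.59435860375487
```

View pics/w1.png

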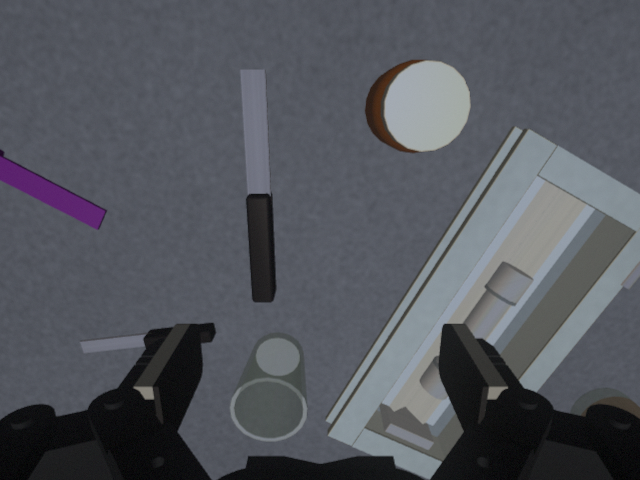

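The spatula lies at wrist pixels (253,70) at the tip to (262,300) at the handle end, with its long axis parallel to tool x, and the beaker is well clear. I descend.

```bash
python3 -m inch '[[-0.017,-0.0526,0,-0.002,0],[-0.017,-0.0526,0.05,-0.002,0],[-0.017,-0.0526,0.1,-0.002,0],[-0.017,-0.0526,0.15,-0.002,0],[-0.017,-0.0526,0.17,-0.002,0],[-0.017,-0.0526,0.17,-0.002,0]]'; python3 - <<'E'
from h import *
o=bot.get_obs(); print(o['eef_pos'].round(4),o['tool_rot'].round(4))
im=bot.camera("wrist"); cv2.imwrite("pics/w2.png",im[:,:,::-1])
for m in bot.masks_of("wrist","spatula")[:2]:
    p=m["pixels"]; ys,xs=np.nonzero(p); print(m["score"],p.sum(),m["extent"])
    q=np.array([onz("wrist",(x,y),.014,o)[:2] for x,y in zip(xs[::5],ys[::5])])
    mu=q.mean(0); w,v=np.linalg.eigh(np.cov((q-mu).T)); a=v[:,1]*(-1 if v[0,1]>0 else 1); s=(q-mu)@a
    print("handle end",(mu+a*s.min()).round(4),"tip",(mu+a*s.max()).round(4),"az",np.rad2deg(np.arctan2(a[1],a[0])))
E
```

```text
clock: 4.3
eef_pos: [0.5476, -0.0856, 0.0598]
tool_rot: [-0.128, 0.992, 0.001, -0.002]
ft_force: [-0.3, -0.0, -0.2]
grip_width: 0.0853
[ 0.5476 -0.0856  0.0598] [-1.279e-01  9.918e-01  6.000e-04 -2.000e-03]
0.84 18673 [0.4531, 0.0008, 0.0758, 0.8721]
handle end [ 0.6308 -0.0655] tip [ 0.4301 -0.118 ] az -165.35740946866522
0.62 1134 [0.2856, 0.921, 0.0703, 0.079]
handle end [ 0.6843 -0.1106] tip [ 0.6588 -0.1235] az -153.17744645366557
```

View pics/w2.png

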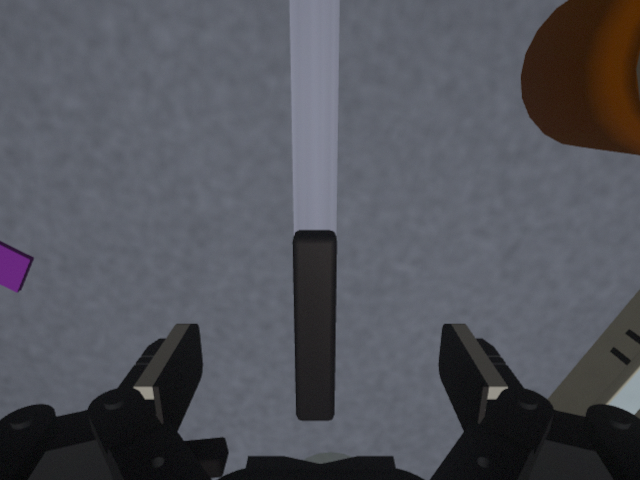

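The handle is centred between the fingers at (315,325), its front edge at row 232 and its end at row 415. Descending to grip height.

```bash
python3 - <<'E'
from h import *
o=bot.get_obs(); 
M=R.from_quat(o['tool_rot']).as_matrix()
for uv,z in (((315,233),.027),((315,415),.027)):
    X=onz("wrist",uv,z,o); print(X.round(4),(M.T@(X-o['eef_pos'])).round(4))
E
python3 -m inch '[[0,0.001,0.02,0,0],[0,0.001,0.04,0,0],[0,0.001,0.057,0,0],[0,0.001,0.057,0,0]]'
```

```text
[ 0.5249 -0.0944  0.027 ] [ 0.0265 -0.0014  0.0354]
[ 0.622  -0.0693  0.027 ] [-0.0738 -0.0018  0.0356]
clock: 4.9
eef_pos: [0.5494, -0.0857, 0.0049]
tool_rot: [-0.127, 0.992, -0.0, 0.0]
ft_force: [-0.1, 0.1, 0.0]
grip_width: 0.0852
```

```bash
python3 -m inch '[[0,-0.002,0.002,0,0],[0,-0.002,0.002,0,0.5],[0,-0.002,0.002,0,1],[0,-0.002,0.002,0,1],[0,-0.002,0.002,0,1],[0,-0.002,0.002,0,1],[0,-0.002,0.002,0,1]]'
```

```text
clock: 5.78
eef_pos: [0.55, -0.0879, 0.0026]
tool_rot: [-0.127, 0.992, -0.0, 0.0]
ft_force: [-0.5, -0.4, 3.3]
grip_width: 0.0187
```

```bash
python3 -m inch '[[0,0,-0.02,0,1],[0,0,-0.06,0,1],[0,0,-0.117,0,1],[0,0,-0.117,0.08,1],[0.01,-0.004,-0.117,0.17,1],[0.0143,-0.0057,-0.117,0.26,1],[0.0143,-0.0057,-0.117,0.34,1],[0.0143,-0.0057,-0.117,0.42,1],[0.0143,-0.0057,-0.117,0.5,1],[0.0143,-0.0057,-0.117,0.5,1]]'; python3 - <<'E'
from h import *
o=bot.get_obs(); print(o['joint_pos'].round(3))
im=bot.camera("side"); cv2.imwrite("pics/s2.png",im[:,:,::-1])
E
```

```text
clock: 7.02
eef_pos: [0.5368, -0.0969, 0.1187]
tool_rot: [0.385, 0.923, -0.0, -0.001]
ft_force: [-0.9, -0.5, -0.7]
grip_width: 0.0192
[-0.179  0.404 -0.068  1.1   -0.     0.612]
```

View pics/s2.png

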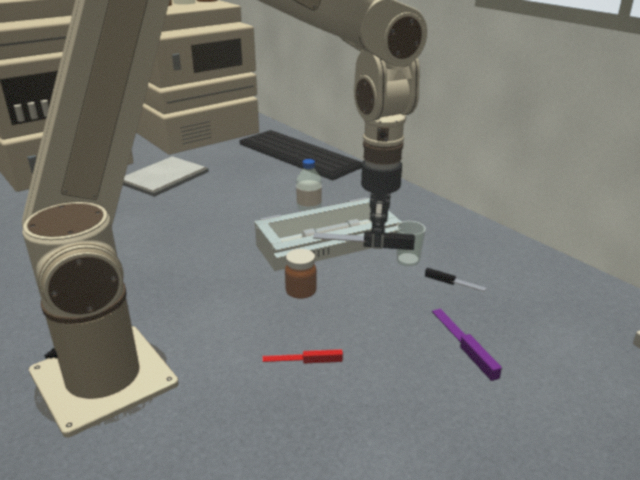

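The side view shows the spatula held level, handle at (390,240) and blade tip at (308,233). I finish the turn.

```bash
python3 -m inch '[[0,0,0,0.08,1],[0,0,0,0.16,1],[0,0,0.02,0.25,1],[0,0,0.04,0.34,1],[0,0,0.05,0.42,1],[0,0,0.05,0.4825,1],[0,0,0.05,0.4825,1],[0,0,0.05,0.4825,1]]'; python3 - <<'E'
from h import *
o=bot.get_obs(); print(o['eef_pos'].round(4),o['tool_rot'].round(4),o['joint_pos'].round(3))
for n in ("wrist","side","top"):
    im=bot.camera(n); cv2.imwrite(f"pics/{n}3.png",im[:,:,::-1])
cv2.imwrite("pics/side3c.png",cv2.resize(im if 0 else cv2.imread("pics/side3.png")[170:310,230:450],None,fx=3.5,fy=3.5,interpolation=cv2.INTER_CUBIC))
E
```

```text
clock: 8.07
eef_pos: [0.5374, -0.097, 0.0694]
tool_rot: [0.783, 0.621, 0.0, 0.0]
ft_force: [0.4, 0.7, -1.1]
grip_width: 0.0189
[ 0.5374 -0.097   0.0694] [7.834e-01 6.215e-01 1.000e-04 1.000e-04] [-0.179  0.452 -0.134  0.984 -0.     1.622]
```

View pics/wrist3.png

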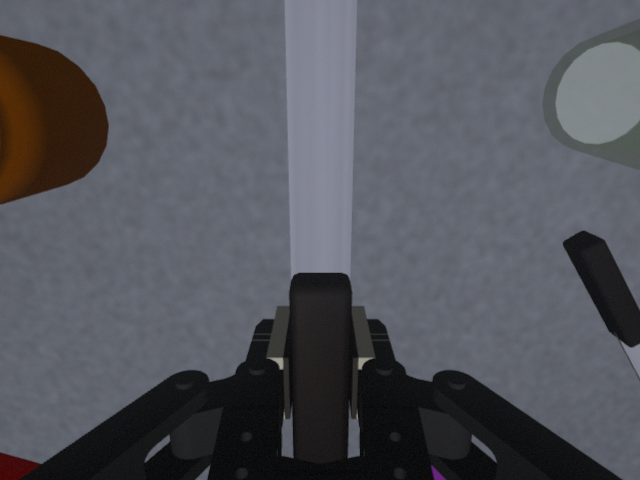

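View pics/side3c.png

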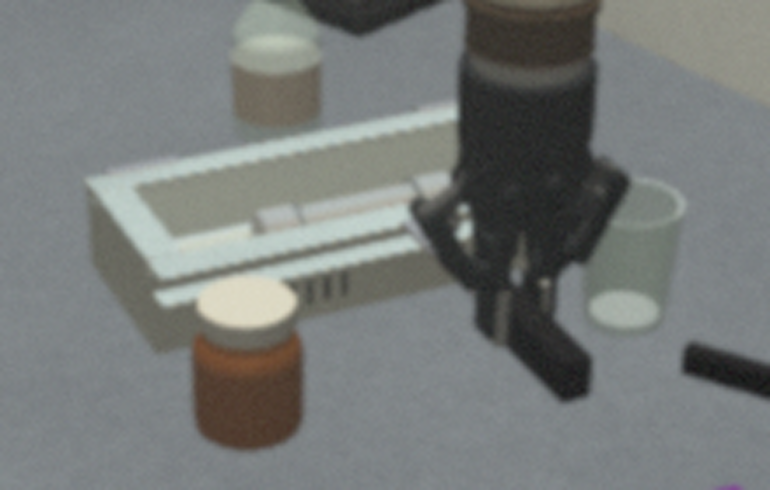

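View pics/top3.png

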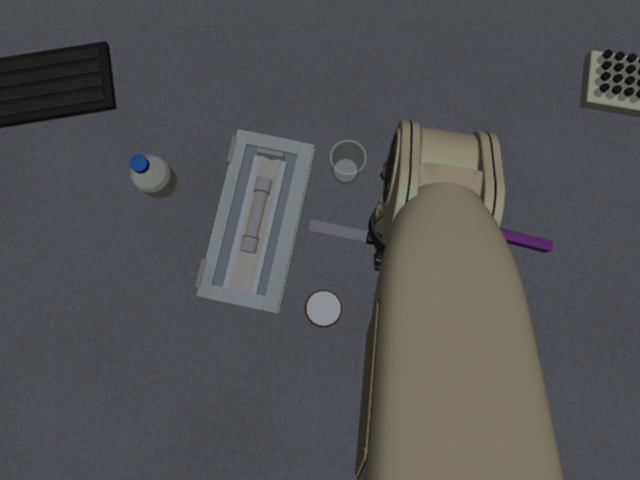

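```bash
cat >> h.py <<'E'
BP=np.array([0.5902,0.1280,np.deg2rad(-13.15)])
def bay(X):
    c,s=np.cos(BP[2]),np.sin(BP[2]); d=np.asarray(X)[:2]-BP[:2]; return np.array([c*d[0]+s*d[1],-s*d[0]+c*d[1],X[2]])
def wld(x,y,z):
    c,s=np.cos(BP[2]),np.sin(BP[2]); return np.array([BP[0]+c*x-s*y,BP[1]+s*x+c*y,z])
E
python3 - <<'E'
from h import *
t=cv2.imread("pics/top3.png"); cv2.imwrite("pics/top3c.png",cv2.resize(t[190:270,260:390],None,fx=6,fy=6,interpolation=cv2.INTER_CUBIC))
X=onz("top",(310.5,226.5),.082); print(X,bay(X))
o=bot.get_obs(); print(bay(o['eef_pos']))
E
python3 -m inch '[[0,0,0.015,0,1],[0,0,0.03,0,1],[0,0,0.03,0,1]]'
python3 - <<'E'
from h import *
t=bot.camera("side").copy(); cv2.imwrite("pics/side4.png",t[:,:,::-1])
E
```

```text
[0.56328206 0.02845271 0.082     ] [-0.00356497 -0.10306081  0.082     ]
[-2.04699072e-04 -2.31156879e-01  6.95020027e-02]
clock: 8.6
eef_pos: [0.5353, -0.0966, 0.037]
tool_rot: [0.784, 0.62, -0.002, -0.002]
ft_force: [-0.4, -0.2, -0.9]
grip_width: 0.0189
```

View pics/top3c.png

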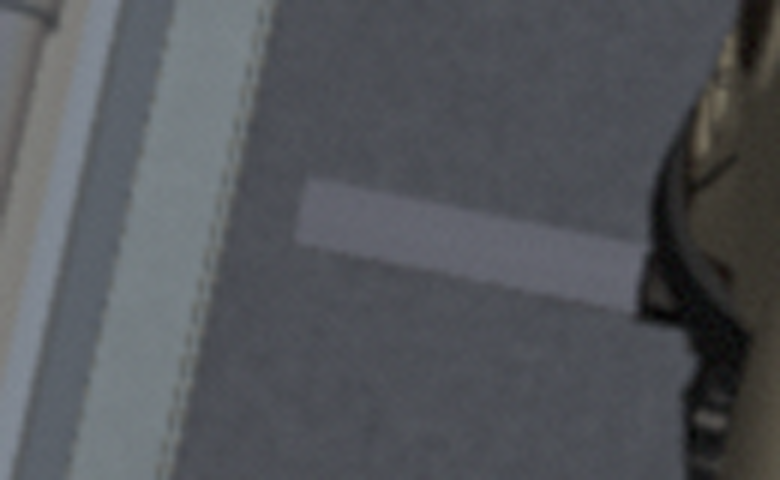

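View pics/side4.png

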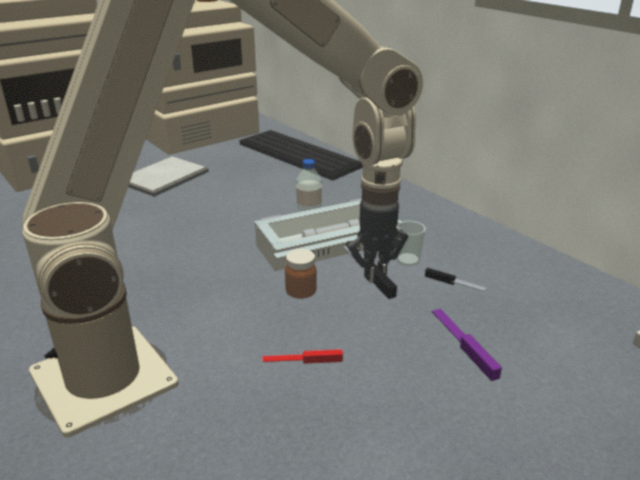

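Tip measured at bay (-4,-103) mm, as predicted. I insert in stages.

```bash
python3 -m inch '[[0.005,0,0,0,1],[0.01,0,0,0,1],[0.015,0,0,0,1],[0.02,0,0,0,1],[0.025,0,0,0,1],[0.025,0,0,0,1]]'; python3 - <<'E'
from h import *
o=bot.get_obs(); print(bay(o['eef_pos']),o['ft_force'])
im=bot.camera("wrist"); cv2.imwrite("pics/w5.png",im[:,:,::-1])
t=bot.camera("top"); cv2.imwrite("pics/t5c.png",cv2.resize(t[190:270,260:390],None,fx=6,fy=6,interpolation=cv2.INTER_CUBIC)[:,:,::-1])
E
```

```text
clock: 9.4
eef_pos: [0.5431, -0.0722, 0.0393]
tool_rot: [0.784, 0.621, 0.0, 0.0]
ft_force: [0.3, 0.1, -0.8]
grip_width: 0.0189
[-0.00026212 -0.20569249  0.03932228] [ 0.31587458  0.12263336 -0.76499042]
```

View pics/w5.png

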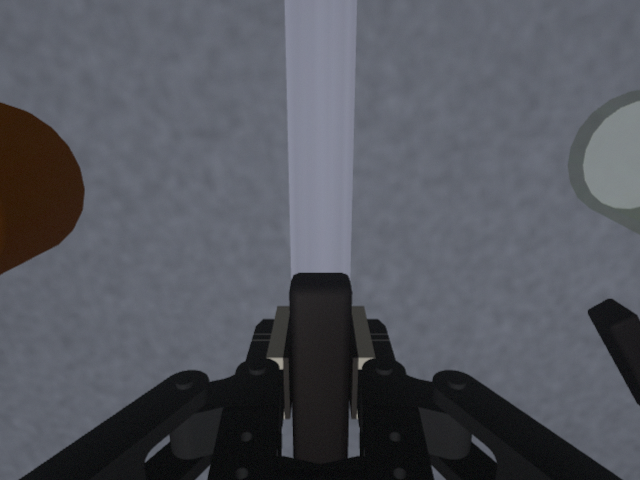

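View pics/t5c.png

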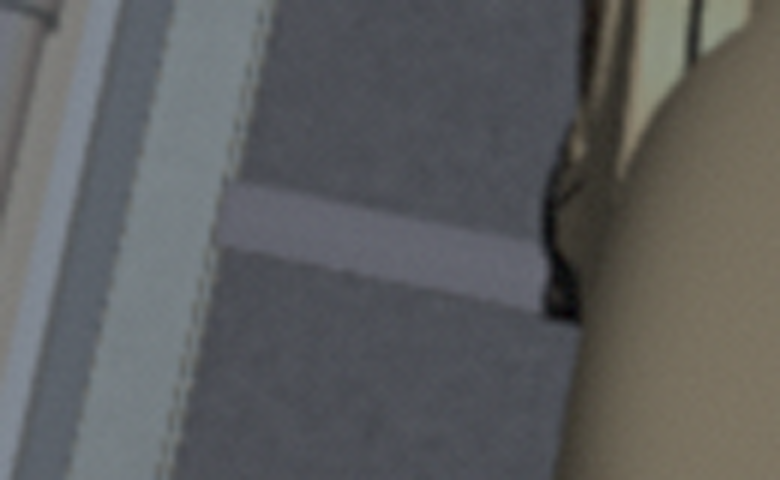

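The tip has just reached the lip at crop (225,215) and hides the ledge line, so it is above the ledge. There is no contact force. I go in 11 mm more.

```bash
python3 -m inch '[[0.004,0,0,0,1],[0.008,0,0,0,1],[0.011,0,0,0,1],[0.011,0,0,0,1]]'; python3 - <<'E'
from h import *
o=bot.get_obs(); print(bay(o['eef_pos']),o['ft_force'])
t=bot.camera("top"); cv2.imwrite("pics/t6c.png",cv2.resize(t[190:270,260:390],None,fx=6,fy=6,interpolation=cv2.INTER_CUBIC)[:,:,::-1])
E
```

```text
clock: 10.0
eef_pos: [0.5456, -0.0617, 0.0393]
tool_rot: [0.784, 0.621, -0.0, 0.0]
ft_force: [-0.3, -0.0, -1.2]
grip_width: 0.0188
[-0.0002452  -0.19485522  0.03927544] [-0.31478971 -0.04264869 -1.21248807]
```

View pics/t6c.png

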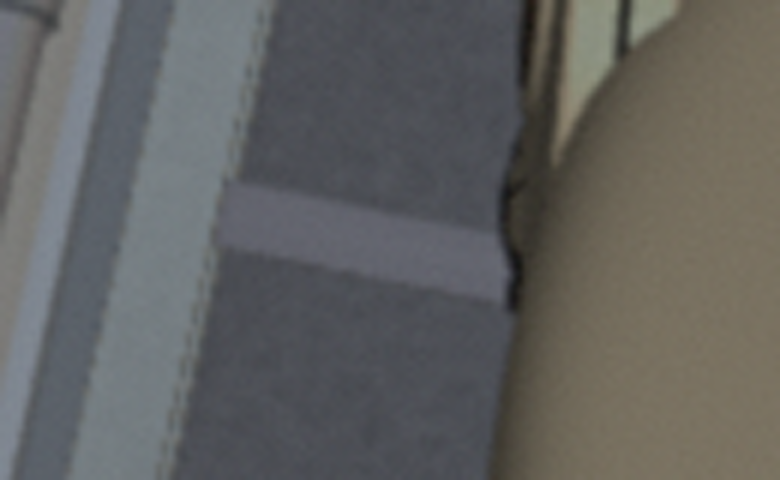

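The blade is under the lip, about 11 mm in, with no force. I lift along the arc about the hinge, tip radius about 132 mm.

```bash
python3 -m inch '[[0,0,-0.006,0,1],[0.001,0,-0.017,0,1],[0.003,0,-0.031,0,1],[0.0065,0,-0.044,0,1],[0.0115,0,-0.057,0,1],[0.0175,0,-0.0695,0,1],[0.025,0,-0.081,0,1],[0.034,0,-0.092,0,1],[0.0435,0,-0.1015,0,1],[0.0435,0,-0.1015,0,1]]'; python3 - <<'E'
from h import *
o=bot.get_obs(); print(bay(o['eef_pos']),o['ft_force'],o['ft_torque'])
t=bot.camera("top"); cv2.imwrite("pics/t7.png",t[:,:,::-1])
t=bot.camera("side"); cv2.imwrite("pics/s7.png",cv2.resize(t[120:320,220:460],None,fx=3,fy=3,interpolation=cv2.INTER_CUBIC)[:,:,::-1])
t=bot.camera("wrist"); cv2.imwrite("pics/w7.png",t[:,:,::-1])
E
```

```text
clock: 11.3
eef_pos: [0.5568, -0.0185, 0.1419]
tool_rot: [0.784, 0.621, 0.001, 0.001]
ft_force: [-0.2, -1.0, -0.9]
grip_width: 0.0188
[ 0.00077324 -0.15023272  0.14194484] [-0.23512196 -1.00629325 -0.88832631] [-0.04987714  0.02375693 -0.00998729]
```

View pics/s7.png

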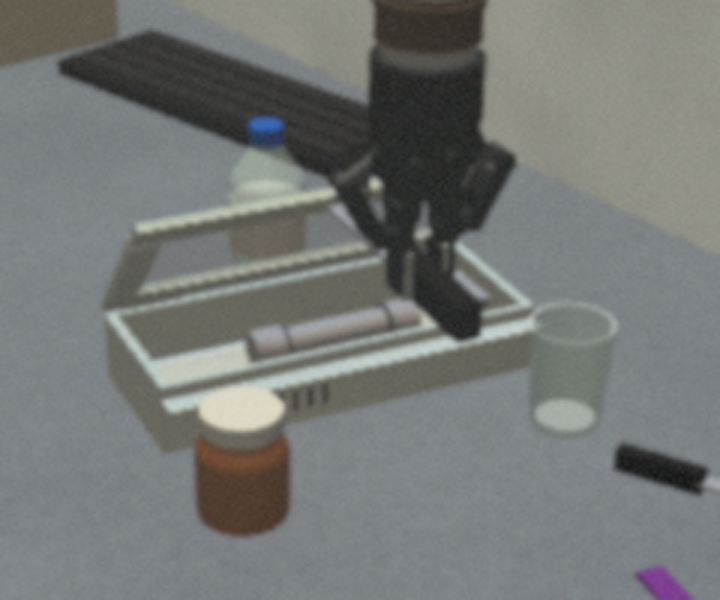

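View pics/t7.png

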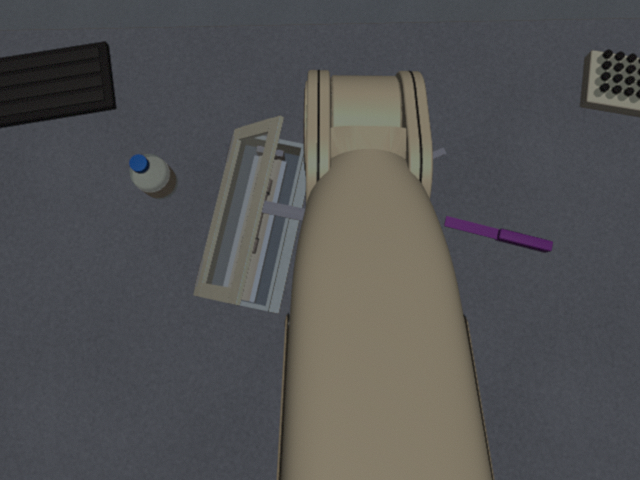

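View pics/w7.png

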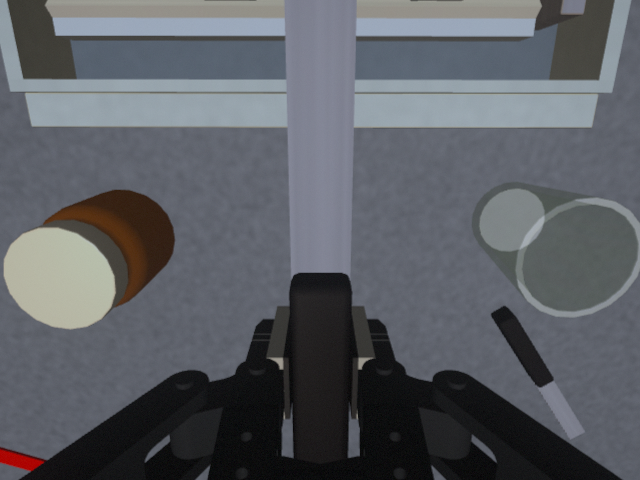

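Cover about 48° open, blade level and unslipped. Continuing the arc to about 102°.

```bash
python3 -m inch '[[0.0107,0,-0.0087,0,1],[0.0223,0,-0.0162,0,1],[0.0346,0,-0.0225,0,1],[0.0475,0,-0.0274,0,1],[0.061,0,-0.031,0,1],[0.0745,0,-0.0332,0,1],[0.0883,0,-0.0339,0,1],[0.102,0,-0.0332,0,1],[0.1157,0,-0.031,0,1],[0.1157,0,-0.031,0,1]]'; python3 - <<'E'
from h import *
o=bot.get_obs(); print(bay(o['eef_pos']),o['ft_force'],o['ft_torque'])
t=bot.camera("top"); cv2.imwrite("pics/t8.png",t[:,:,::-1])
t=bot.camera("side"); cv2.imwrite("pics/s8.png",cv2.resize(t[120:320,220:460],None,fx=3,fy=3,interpolation=cv2.INTER_CUBIC)[:,:,::-1])
E
```

```text
clock: 12.7
eef_pos: [0.5824, 0.0943, 0.1714]
tool_rot: [0.784, 0.621, 0.0, -0.0]
ft_force: [-0.5, -0.6, -0.5]
grip_width: 0.0192
[ 5.06806922e-05 -3.46122464e-02  1.71356641e-01] [-0.47170739 -0.61215904 -0.51512365] [-0.00488372  0.00922969  0.00160385]
```

View pics/s8.png

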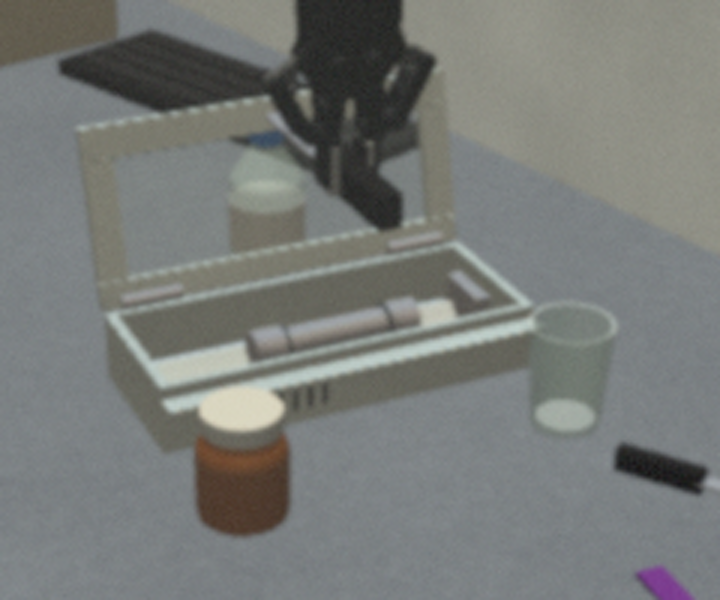

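View pics/t8.png

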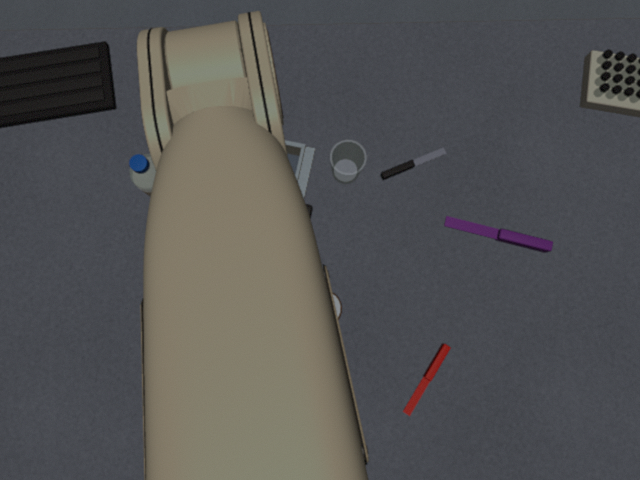

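The cover stands past upright. Its frame shows at crop (80..450,70..300) and leans back. Now I retreat and set the spatula down in the clear area in front of the bay.

```bash
python3 -m inch '[[-0.02,0,0,0,1],[-0.06,0,0,0,1],[-0.11,0,0,0,1],[-0.16,0,0,0,1],[-0.2,0,0.01,0,1],[-0.2,0,0.06,0,1],[-0.2,0,0.11,0,1],[-0.2,0,0.145,0,1],[-0.2,0,0.16,0,1],[-0.2,0,0.16,0,1]]'; python3 - <<'E'
from h import *
o=bot.get_obs(); print(bay(o['eef_pos']),o['ft_force'],o['tool_rot'])
E
```

```text
clock: 14.05
eef_pos: [0.5354, -0.1024, 0.0115]
tool_rot: [0.785, 0.62, -0.001, -0.001]
ft_force: [-0.2, 0.1, -0.6]
grip_width: 0.0194
[-0.00093241 -0.23679742  0.01148618] [-0.16096603  0.05489438 -0.59801061] [ 7.84628052e-01  6.19966358e-01 -5.18871239e-04 -5.16052641e-04]
```

```bash
python3 -m inch '[[0,0,0.004,0,1],[0,0,0.007,0,1],[0,0,0.008,0,1],[0,0,0.008,0,1],[0,0,0.008,0,0.7],[0,0,0.008,0,0.3],[0,0,0.008,0,0],[0,0,0.008,0,0],[0,0,-0.01,0,0],[0,0,-0.06,0,0]]'; python3 - <<'E'
from h import *
o=bot.get_obs(); print(bay(o['eef_pos']),o['ft_force'],o['tool_rot'])
t=bot.camera("wrist"); cv2.imwrite("pics/w9.png",t[:,:,::-1])
t=bot.camera("top"); cv2.imwrite("pics/t9.png",t[:,:,::-1])
t=bot.camera("side"); cv2.imwrite("pics/s9.png",cv2.resize(t[120:320,220:460],None,fx=3,fy=3,interpolation=cv2.INTER_CUBIC)[:,:,::-1])
E
```

```text
clock: 15.3
eef_pos: [0.5335, -0.1012, 0.0698]
tool_rot: [0.784, 0.62, -0.002, -0.003]
ft_force: [0.4, -0.5, -0.2]
grip_width: 0.0853
[-0.00305424 -0.23605549  0.06975625] [ 0.36273469 -0.52733549 -0.2363385 ] [ 0.78428823  0.62038639 -0.00233891 -0.00268885]
```

View pics/s9.png

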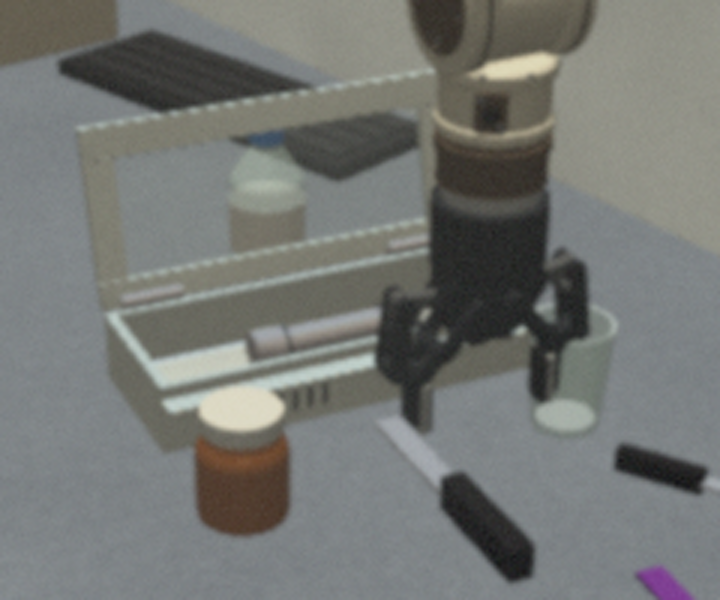

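View pics/w9.png

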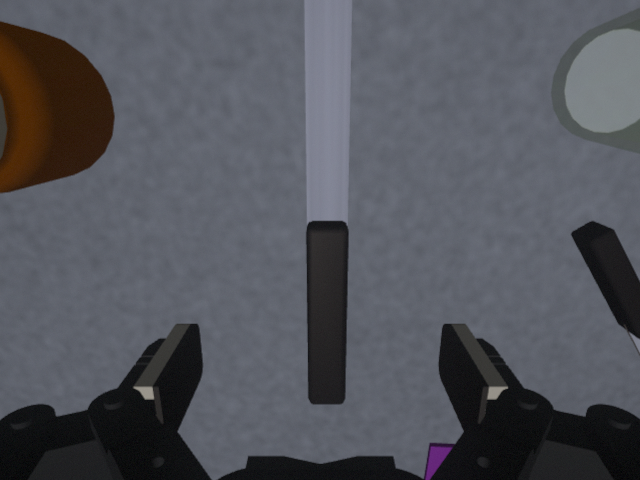

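View pics/t9.png

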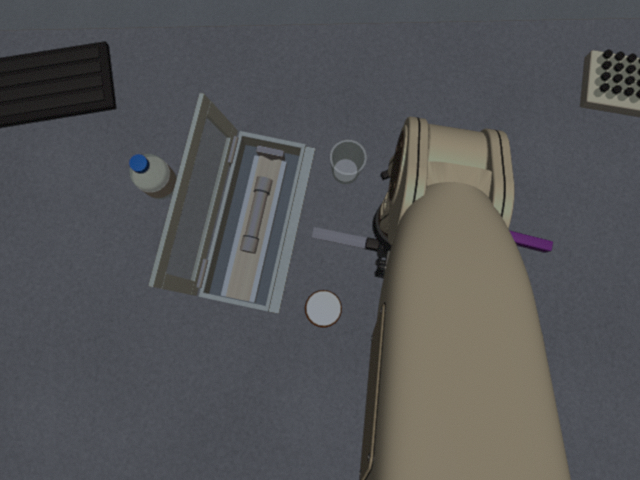

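The spatula lies on the bench at wrist pixels (328,100..400), and the cover is open past upright. Now I measure the column, groove and stop.

```bash
python3 - <<'E'
from h import *
t=cv2.imread("pics/top9.png") if 0 else cv2.imread("pics/t9.png")
cv2.imwrite("pics/t9c.png",cv2.resize(t[140:310,200:320],None,fx=4.5,fy=3.5,interpolation=cv2.INTER_CUBIC))
bot.camera("top")
for n,z in (("column_mid",.033),("stop_face",.033),("groove",.012),("hinge",.056),("slot",.051),("lip",.196)):
    for r in bot.spot_point("top",n)[:2]:
        uv=np.array(r["point"])*[640,480]; X=onz("top",uv,z); print(n,round(r["score"],2),uv.round(1),X.round(4),bay(X).round(4))
for m in bot.masks_of("top","column")[:2]:
    p=m["pixels"]; ys,xs=np.nonzero(p)
    q=np.array([bay(onz("top",(x,y),.036)) for x,y in zip(xs,ys)]); print(m["score"],p.sum(),q.min(0),q.max(0),q.mean(0))
E
```

```text
column_mid 0.76 [256.9 214.6] [0.5971 0.1267 0.033 ] [0.007  0.0003 0.033 ]
column_mid 0.38 [348.6 166.5] [ 0.6848 -0.0454  0.033 ] [ 0.1315 -0.1473  0.033 ]
stop_face 0.77 [271.6 156.7] [0.7073 0.0984 0.033 ] [ 0.1208 -0.0022  0.033 ]
groove 0.9 [256.5 224.3] [0.583  0.1299 0.012 ] [-0.0074  0.0002  0.012 ]
groove 0.49 [161.6 184.8] [0.6639 0.3094 0.012 ] [0.0305 0.1934 0.012 ]
hinge 0.71 [222.7 209.8] [0.6025 0.1853 0.056 ] [-0.001   0.0586  0.056 ]
hinge 0.66 [364.7 243.7] [ 0.5346 -0.067   0.056 ] [-0.0098 -0.2026  0.056 ]
slot 0.74 [296.7 225.3] [0.5718 0.0533 0.051 ] [-0.0009 -0.0769  0.051 ]
slot 0.54 [348.1 169.5] [ 0.6735 -0.0428  0.051 ] [ 0.12   -0.1474  0.051 ]
lip 0.63 [181.5 182.4] [0.6152 0.2226 0.196 ] [0.0029 0.0978 0.196 ]
0.84 1099 [-0.06497342 -0.01305159  0.036     ] [0.07868713 0.01727668 0.036     ] [0.00451341 0.00187339 0.036     ]
```

View pics/t9c.png

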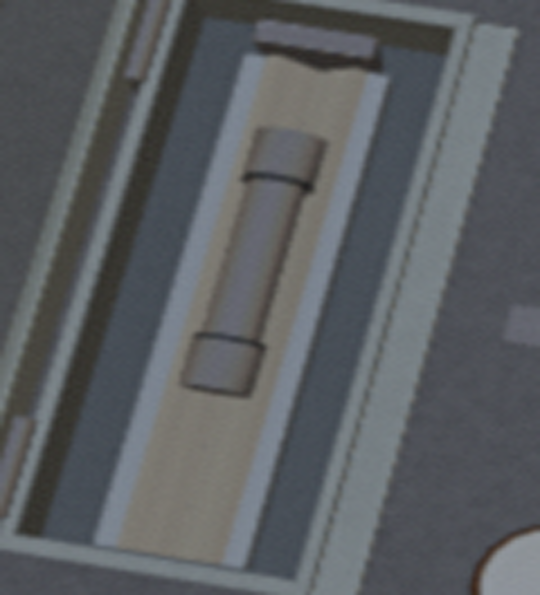

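Column centre is about bay +6 mm (44 mm short), rear face about -64 mm. The stop at 0.121 and slot at -0.077 agree with the fit. I raise, close the fingers, and go behind the column with the wrist camera turned away from the cover.

```bash
python3 -m inch '[[0,0,-0.05,0,0.5],[0.01,-0.004,-0.09,-0.07,1],[0.05,-0.02,-0.09,-0.15,1],[0.09,-0.04,-0.09,-0.23,1],[0.13,-0.055,-0.09,-0.31,1],[0.17,-0.07,-0.09,-0.39,1],[0.21,-0.088,-0.09,-0.47,1],[0.237,-0.0992,-0.09,-0.55,1],[0.237,-0.0992,-0.09,-0.63,1],[0.237,-0.0992,-0.09,-0.7,1]]'; python3 - <<'E'
from h import *
o=bot.get_obs(); print(bay(o['eef_pos']),o['eef_pos'],o['tool_rot'],o['joint_pos'].round(3))
x=R.from_quat(o['tool_rot']).as_matrix()[:,0]; print(np.rad2deg(np.arctan2(x[1],x[0])))
E
```

```text
clock: 17.1
eef_pos: [0.4937, 0.1524, 0.1612]
tool_rot: [0.165, 0.986, -0.0, -0.001]
ft_force: [0.7, -0.3, -0.3]
grip_width: -0.0
[-0.09950189  0.00181489  0.16121215] [0.49372016 0.15240409 0.16121215] [ 1.64572655e-01  9.86364786e-01 -2.96971342e-04 -5.12215981e-04] [ 0.299  0.315 -0.081  1.176 -0.     0.63 ]
161.0551568614656
```

```bash
python3 -m inch '[[0,-0.001,0.03,-0.048,1],[0,-0.001,0.07,-0.048,1],[0,-0.001,0.09,-0.048,1],[0,-0.001,0.09,-0.048,1]]'; python3 - <<'E'
from h import *
o=bot.get_obs(); print(bay(o['eef_pos']))
x=R.from_quat(o['tool_rot']).as_matrix()[:,0]; print(np.rad2deg(np.arctan2(x[1],x[0])))
t=bot.camera("wrist"); cv2.imwrite("pics/w10.png",t[:,:,::-1])
for X in [wld(.006-.07,0,.048),wld(.076,0,.048),wld(-.064,0,.033)]: print(proj("wrist",X,o))
t=bot.camera("side"); cv2.imwrite("pics/s10.png",cv2.resize(t[120:320,220:460],None,fx=3,fy=3,interpolation=cv2.INTER_CUBIC)[:,:,::-1])
E
```

```text
clock: 17.6
eef_pos: [0.492, 0.1502, 0.0697]
tool_rot: [0.118, 0.993, -0.001, -0.002]
ft_force: [-0.5, -0.1, -0.1]
grip_width: -0.0001
[-0.10071254 -0.00068136  0.06971357]
166.44697724031198
[320.12241124 372.04800994]
[321.72437395 581.33616358]
[320.19686503 354.14745884]
```

View pics/w10.png

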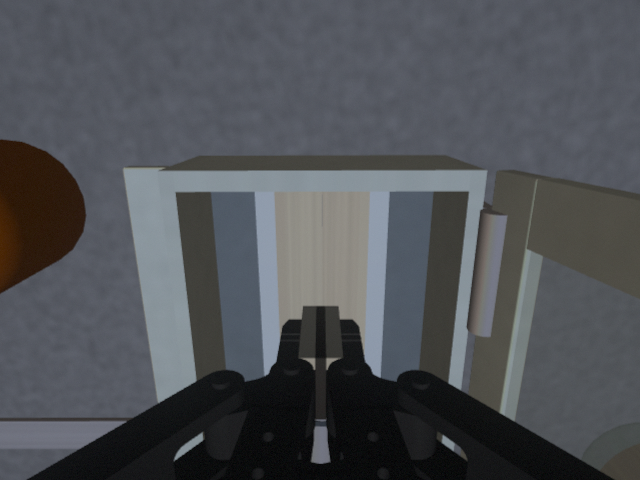

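View pics/s10.png

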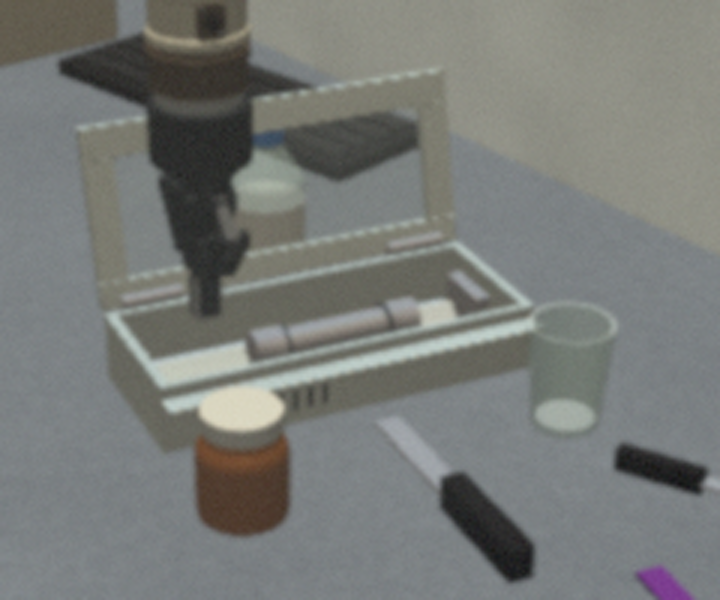

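```bash
python3 -m inch '[[0,0,0.02,0,1],[0,0,0.039,0,1],[0,0,0.039,0,1],[0,0,0.039,0,1]]'; python3 -m inch '[[-0.005,0,0,0,1],[-0.01,0,0,0,1],[-0.015,0,0,0,1],[-0.018,0,0,0,1],[-0.018,0,0,0,1]]'; python3 - <<'E'
from h import *
o=bot.get_obs(); print(bay(o['eef_pos']),o['ft_force'])
x=R.from_quat(o['tool_rot']).as_matrix()[:,0]; print(np.rad2deg(np.arctan2(x[1],x[0])))
t=bot.camera("side"); cv2.imwrite("pics/s11.png",cv2.resize(t[180:280,240:420],None,fx=4.4,fy=4.4,interpolation=cv2.INTER_CUBIC)[:,:,::-1])
E
```

```text
clock: 18.2
eef_pos: [0.495, 0.1512, 0.0342]
tool_rot: [0.118, 0.993, 0.0, 0.001]
ft_force: [-0.4, -0.0, -0.6]
grip_width: 0.0001
clock: 18.82
eef_pos: [0.5116, 0.1465, 0.0327]
tool_rot: [0.118, 0.993, 0.0, -0.0]
ft_force: [-0.9, 0.3, 0.1]
grip_width: -0.0002
[-0.08074398  0.00017875  0.03273972] [-0.87062167  0.34456079  0.13217435]
166.4334737882795
```

View pics/s11.png

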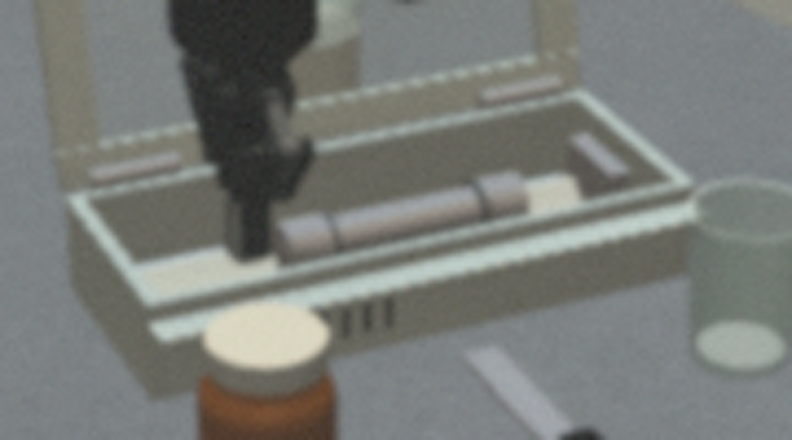

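```bash
python3 -m inch '[[-0.003,0,0.002,0,1],[-0.006,0,0.002,0,1],[-0.009,0,0.002,0,1],[-0.012,0,0.002,0,1],[-0.015,0,0.002,0,1],[-0.018,0,0.002,0,1],[-0.021,0,0.002,0,1],[-0.024,0,0.002,0,1],[-0.027,0,0.002,0,1],[-0.03,0,0.002,0,1]]'; python3 - <<'E'
from h import *
o=bot.get_obs(); print(bay(o['eef_pos']),o['ft_force'])
t=bot.camera("side"); cv2.imwrite("pics/s12.png",cv2.resize(t[180:280,240:420],None,fx=4.4,fy=4.4,interpolation=cv2.INTER_CUBIC)[:,:,::-1])
E
```

```text
clock: 20.12
eef_pos: [0.5372, 0.1404, 0.0306]
tool_rot: [0.117, 0.993, 0.0, -0.003]
ft_force: [-8.2, 2.4, 6.2]
grip_width: -0.0001
[-5.44084101e-02  1.47575780e-05  3.05961277e-02] [-8.23754243  2.35891877  6.17557713]
```

View pics/s12.png

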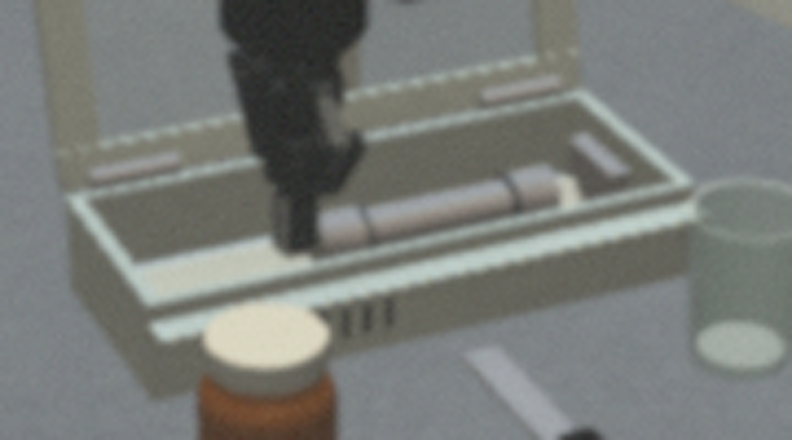

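The column slides; it sits in the groove with its front cap at crop (540,185). The 6 N upward force suggests the fingertips brush the groove edge, so I back off, rise 3 mm and compare.

```bash
python3 -m inch '[[0.006,0,0,0,1],[0.006,0,-0.003,0,1],[0.006,0,-0.003,0,1],[0.006,0,-0.003,0,1]]'; python3 -m inch '[[-0.003,0,0,0,1],[-0.006,0,0,0,1],[-0.009,0,0,0,1],[-0.012,0,0,0,1]]';  python3 - <<'E'
from h import *
o=bot.get_obs(); print(bay(o['eef_pos']),o['ft_force'])
E
```

```text
clock: 20.68
eef_pos: [0.5351, 0.141, 0.034]
tool_rot: [0.118, 0.993, 0.0, 0.0]
ft_force: [-0.3, 1.3, -0.6]
grip_width: -0.0002
clock: 21.18
eef_pos: [0.5427, 0.139, 0.0336]
tool_rot: [0.117, 0.993, 0.0, -0.004]
ft_force: [-10.1, 3.6, 7.8]
grip_width: 0.0001
[-0.04878561 -0.00010416  0.03358162] [-10.14740459   3.61316959   7.83005221]
```

```bash
python3 -m inch '[[-0.002,0,-0.0004,0,1],[-0.004,0,-0.0004,0,1],[-0.006,0,-0.0004,0,1],[-0.008,0,-0.0004,0,1],[-0.01,0,-0.0004,0,1],[-0.01,0,-0.0004,0,1]]';  python3 - <<'E'
from h import *
o=bot.get_obs(); print(bay(o['eef_pos']),o['ft_force'],np.hypot(*o['ft_force'][:2]))
t=bot.camera("side"); cv2.imwrite("pics/s13.png",cv2.resize(t[180:280,240:420],None,fx=4.4,fy=4.4,interpolation=cv2.INTER_CUBIC)[:,:,::-1])
t=bot.camera("top"); cv2.imwrite("pics/t13.png",cv2.resize(t[140:310,200:320],None,fx=4.5,fy=3.5,interpolation=cv2.INTER_CUBIC)[:,:,::-1])
E
```

```text
clock: 21.92
eef_pos: [0.5566, 0.1355, 0.0342]
tool_rot: [0.118, 0.993, -0.0, 0.0]
ft_force: [-1.4, -0.2, -1.2]
grip_width: -0.0001
[-0.03444683 -0.0003048   0.03416083] [-1.41062107 -0.20101163 -1.17454766] 1.4248710385649186
```

View pics/s13.png

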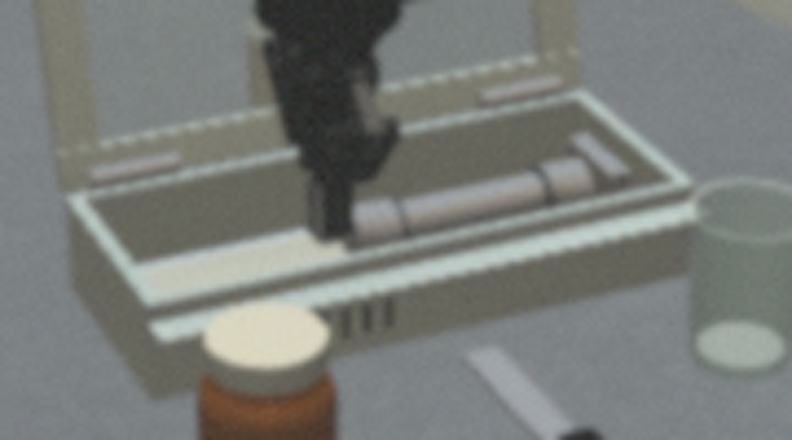

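View pics/t13.png

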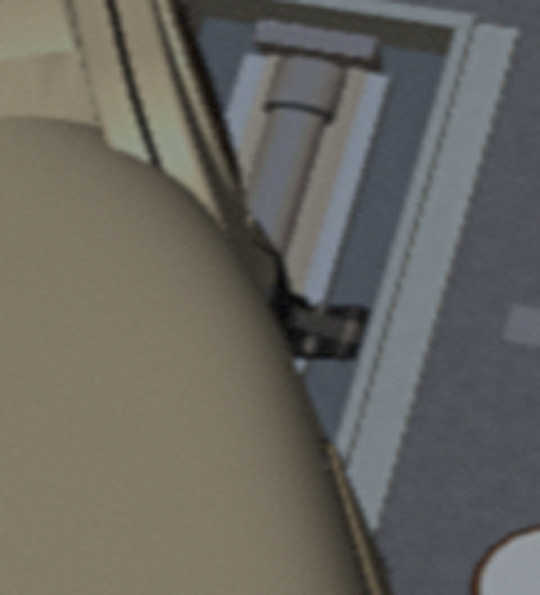

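```bash
python3 - <<'E'
from h import *
uv=(200+313/4.5,140+55/3.5); print(bay(onz("top",uv,.048)))
for z in(.048,.033): print("home front px in crop",[(proj("top",wld(.12,0,z))-[200,140])*[4.5,3.5]])
print("stop top front edge",[((proj("top",wld(.12,y,.05))-[200,140])*[4.5,3.5]).round(1) for y in (-.025,.025)])
print("side crop stop front top",[((proj("side",wld(.12,y,.05))-[240,180])*4.4).round(1) for y in (-.025,.025)], ((proj("side",wld(.12,0,.048))-[240,180])*4.4).round(1))
E
for i in 1 2; do python3 -m inch '[[-0.001,0,0,0,1],[-0.002,0,0,0,1]]'; done
```

```text
[ 0.11724761 -0.00038615  0.048     ]
home front px in crop [array([313.53800091,  49.949677  ])]
home front px in crop [array([316.74522784,  59.05090747])]
stop top front edge [array([372.8,  58. ]), array([253.5,  39.4])]
side crop stop front top [array([607.7, 167.7]), array([563.6, 129.6])] [585.2 151.7]
clock: 22.28
eef_pos: [0.5569, 0.1355, 0.0343]
tool_rot: [0.118, 0.993, 0.0, -0.001]
ft_force: [-6.3, 1.5, 3.8]
grip_width: -0.0
clock: 22.52
eef_pos: [0.5587, 0.1351, 0.0343]
tool_rot: [0.118, 0.993, 0.0, -0.001]
ft_force: [-6.0, 0.3, 2.5]
grip_width: 0.0002
```

```bash
for i in 1 2 3; do python3 -m inch '[[-0.0005,0,0,0,1],[-0.001,0,0,0,1]]' | egrep "pos|force"; python3 -c "
from h import *
o=bot.get_obs();print(bay(o['eef_pos']).round(4),np.hypot(*o['ft_force'][:2]))"; done; python3 - <<'E'
from h import *
t=bot.camera("side"); cv2.imwrite("pics/s14.png",cv2.resize(t[195:255,320:420],None,fx=8,fy=8,interpolation=cv2.INTER_CUBIC)[:,:,::-1])
t=bot.camera("top"); cv2.imwrite("pics/t14.png",cv2.resize(t[140:210,240:310],None,fx=8,fy=8,interpolation=cv2.INTER_CUBIC)[:,:,::-1])
E
```

```text
eef_pos: [0.5596, 0.1349, 0.0343]
ft_force: [-7.0, 0.2, 2.1]
[-0.0314 -0.0003  0.0343] 6.990900447043399
eef_pos: [0.5606, 0.1347, 0.0343]
ft_force: [-5.9, 0.7, 2.4]
[-0.0303 -0.0002  0.0343] 5.9157992142005105
eef_pos: [0.5612, 0.1345, 0.0343]
ft_force: [-6.4, 1.6, 4.6]
[-0.0297 -0.0003  0.0343] 6.601333679722367
```

View pics/s14.png

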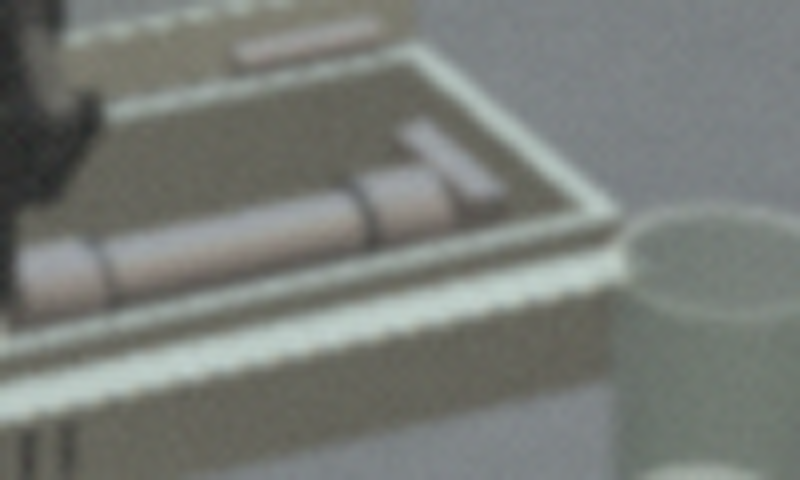

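View pics/t14.png

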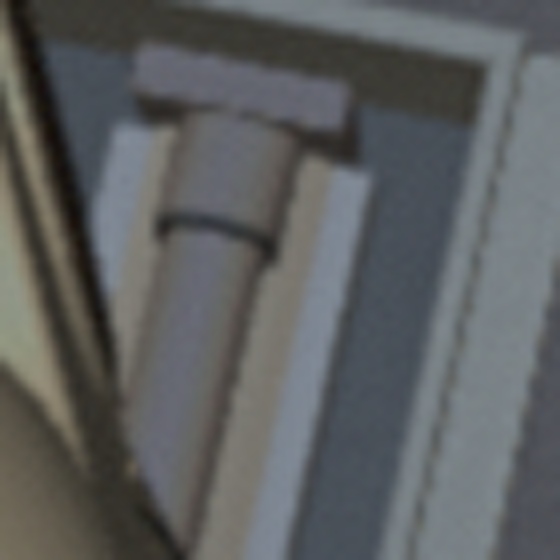

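The column front is at or nearly at the stop, with no clear force rise yet. I continue in 1 mm steps while watching the force.

```bash
for i in 1 2; do python3 -m inch '[[-0.0005,0,0,0,1],[-0.001,0,0,0,1]]' | egrep "force"; python3 -c "
from h import *
o=bot.get_obs();print(bay(o['eef_pos']).round(4),np.hypot(*o['ft_force'][:2]))"; done
```

```text
ft_force: [-9.9, 2.1, 4.7]
[-0.0294 -0.0003  0.0343] 10.103072390039545
ft_force: [-9.7, 1.7, 6.1]
[-0.029  -0.0003  0.0343] 9.8750114312325
```

```bash
cat >> h.py <<'E'
def stopshift(im,ref):
    # shift (px) of the stop's top band in the top picture, via ECC
    g=lambda a: cv2.GaussianBlur(cv2.cvtColor(a,cv2.COLOR_RGB2GRAY),(0,0),1.0).astype(np.float32)
    u,v=proj("top",wld(.124,0,.05)); u=int(u);v=int(v)
    out=[]
    for (x0,x1,y0,y1) in [(u-17,u+17,v-6,v+3)]:
        W=np.eye(2,3,dtype=np.float32)
        m=np.zeros(ref.shape[:2],np.uint8)
        cc,W=cv2.findTransformECC(g(ref)[y0:y1,x0:x1],g(im)[y0-3:y1+3,x0-3:x1+3],np.array([[1,0,3],[0,1,3]],np.float32),cv2.MOTION_TRANSLATION,(3,200,1e-5),None,1)
        out.append((cc,W[:,2]-3))
    return out
E
python3 - <<'E'
from h import *
ref=cv2.imread("pics/t9.png")[:,:,::-1].copy(); r0=cv2.imread("pics/t8.png")
im=bot.camera("top"); cv2.imwrite("pics/t15f.png",im[:,:,::-1]); print(stopshift(im,ref))
o=bot.get_obs();print(bay(o['eef_pos']).round(4),o['ft_force'].round(1))
E
for i in 1 2; do python3 -m inch '[[-0.0005,0,0,0,1],[-0.001,0,0,0,1]]' | egrep "force"; python3 -c "
from h import *
o=bot.get_obs();print(bay(o['eef_pos']).round(4),np.hypot(*o['ft_force'][:2]))
ref=cv2.imread('pics/t9.png')[:,:,::-1].copy()
im=bot.camera('top');print(stopshift(im,ref))"; done
```

```text
[(0.9847599897135871, array([ 0.01652598, -0.43498182], dtype=float32))]
[-0.029  -0.0003  0.0343] [-10.1   1.8   5.8]
ft_force: [-11.7, 2.1, 6.6]
[-0.0286 -0.0003  0.0343] 11.878756027759076
[(0.9823030195485396, array([ 0.10004139, -0.5886924 ], dtype=float32))]
ft_force: [-12.8, 2.5, 8.5]
[-0.0283 -0.0003  0.0343] 13.039652419026964
[(0.976399437701955, array([ 0.1829834 , -0.66585875], dtype=float32))]
```

The stop has moved about 1.2 mm (-0.67 px) and the force has risen from about 6.5 to 13 N, so the column is against the stop and slightly compressing it. I withdraw straight back, raise, and check with a clear view.

```bash
python3 -m inch '[[0.01,0,0,0,1],[0.025,0,0,0,1],[0.035,0,0,0,1],[0.035,0,-0.05,0,1],[0.035,0,-0.11,0,1],[0.035,0,-0.17,0,1],[0.05,-0.06,-0.19,0,1],[0.06,-0.12,-0.19,0,1],[0.07,-0.18,-0.19,0,1],[0.08,-0.24,-0.19,0,1]]'; python3 -m inch '[[0,-0.06,0,0,1],[0,-0.1,0,0,1],[0,-0.1,0,0,1]]'; python3 - <<'E'
from h import *
ref=cv2.imread("pics/t9.png")[:,:,::-1].copy()
im=bot.camera("top"); cv2.imwrite("pics/t16.png",im[:,:,::-1]); print(stopshift(im,ref))
cv2.imwrite("pics/t16c.png",np.hstack([cv2.resize(a[140:210,240:310],None,fx=5.5,fy=8,interpolation=cv2.INTER_CUBIC) for a in (ref,im)])[:,:,::-1])
for n,z in (("column_mid",.033),("stop_face",.033),("lip",.196)):
    for r in bot.spot_point("top",n)[:2]:
        uv=np.array(r["point"])*[640,480]; X=onz("top",uv,z); print(n,round(r["score"],2),uv.round(1),bay(X).round(4))
for m in bot.masks_of("top","column")[:2]:
    p=m["pixels"]; ys,xs=np.nonzero(p)
    q=np.array([bay(onz("top",(x,y),.036)) for x,y in zip(xs,ys)]); print(m["score"],p.sum(),q.min(0),q.max(0),q.mean(0))
t=bot.camera("side"); cv2.imwrite("pics/s16.png",t[:,:,::-1])
E
```

```text
clock: 25.78
eef_pos: [0.4326, -0.0831, 0.2249]
tool_rot: [0.118, 0.993, -0.0, 0.002]
ft_force: [1.2, -0.8, -0.2]
grip_width: -0.0002
clock: 26.15
eef_pos: [0.4091, -0.1811, 0.2246]
tool_rot: [0.121, 0.993, -0.001, 0.001]
ft_force: [0.5, -0.6, -0.0]
grip_width: 0.0003
[(0.976493399466366, array([ 0.20231175, -0.7156143 ], dtype=float32))]
column_mid 0.71 [262.1 191.4] [0.0519 0.0006 0.033 ]
stop_face 0.9 [270.  156.2] [0.1212 0.001  0.033 ]
lip 0.93 [179.9 180.7] [0.0049 0.1008 0.196 ]
lip 0.62 [382.8 247.3] [-0.0331 -0.2205  0.196 ]
0.78 1100 [-0.02075711 -0.01429164  0.036     ] [0.12629353 0.01675695 0.036     ] [0.05169594 0.00145449 0.036     ]
0.64 1652 [-0.0040774   0.16084015  0.036     ] [0.08018815 0.25546556 0.036     ] [0.03875427 0.20650189 0.036     ]
```

View pics/t16.png

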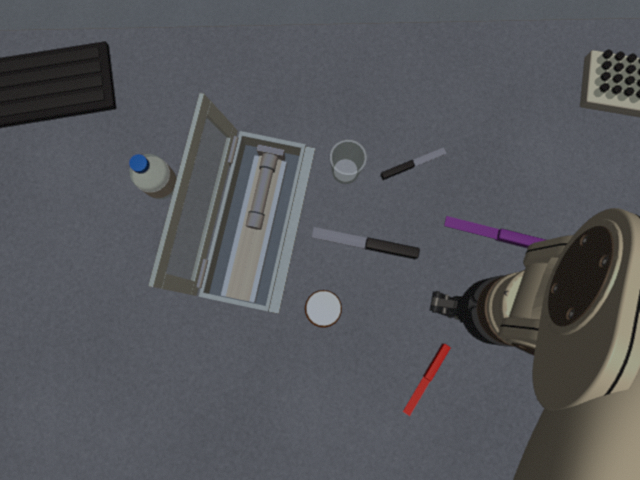

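View pics/t16c.png

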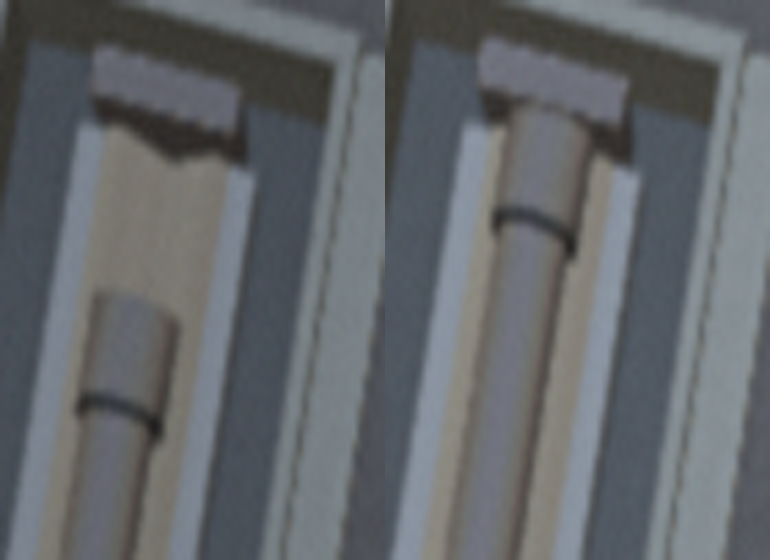

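View pics/s16.png

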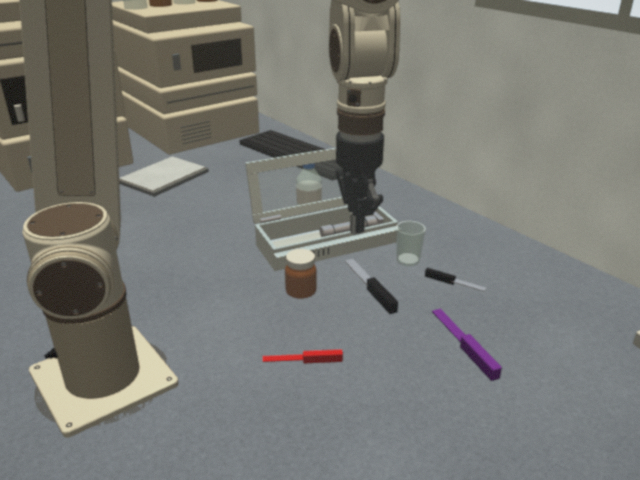

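The column is against the stop and still in the groove. The cover is open, the spatula is on the bench, and the glassware has not moved. One control check: does a static part of the bay show zero shift, and does the stop's outer end alone show the shift?

```bash
python3 - <<'E'
from h import *
ref=cv2.imread("pics/t9.png")[:,:,::-1].copy(); im=cv2.imread("pics/t16.png")[:,:,::-1].copy()
g=lambda a: cv2.GaussianBlur(cv2.cvtColor(a,cv2.COLOR_RGB2GRAY),(0,0),1.0).astype(np.float32)
def sh(x0,x1,y0,y1):
    cc,W=cv2.findTransformECC(g(ref)[y0:y1,x0:x1],g(im)[y0-3:y1+3,x0-3:x1+3],np.array([[1,0,3],[0,1,3]],np.float32),cv2.MOTION_TRANSLATION,(3,200,1e-5),None,1); return round(cc,3),(W[:,2]-3).round(2)
print("bay corner",sh(280,320,135,165)," wall end",sh(245,300,128,142))
print("stop top edge full",sh(253,287,143,152),"left",sh(253,266,143,152))
print("beaker",sh(325,372,135,185),"jar",sh(300,346,285,332),"bottle",sh(128,150,150,172))
E
```

```text
bay corner (0.996, array([-0.  , -0.08], dtype=float32))  wall end (1.0, array([0.14, 0.02], dtype=float32))
stop top edge full (0.972, array([ 0.47, -0.41], dtype=float32)) left (0.996, array([ 0.41, -0.86], dtype=float32))
beaker (0.999, array([-0.01, -0.01], dtype=float32)) jar (1.0, array([0.  , 0.02], dtype=float32)) bottle (0.999, array([ 0.  , -0.02], dtype=float32))
```

```bash
python3 -c "
from workcell import bot
print(bot.job_done(), bot.get_obs()['clock'])"
```

```text
the job is handed in; nothing more can be done
the job is handed in; nothing more can be done
```

I opened the cover with the blade of the large black spatula, then laid the spatula on the bench in front of the bay. With closed fingers I pushed the column about 45 mm along its groove against the sprung stop, then withdrew clear. I handed the job in shortly after 26 s on the clock; no verdict was reported.

**Last checks:**
- **Cover:** it stands past upright, at about 104°, going by where its lip shows in the top view.
- **Column:** its centre is at bay x of about +52 mm, with its cap against the stop's face, and it lies in the groove.
- **Stop:** still pressed in about 1 mm after the fingers left. The bay's walls show no shift between the same pictures.
- **Glassware:** the beaker, jar and bottle show no movement (within 0.02 pixel).

**What disagreed:**
- **Push force:** it reached about 13 N at the end, more than expected, because the fingers also pressed down on the column with up to 8.5 N. Raising the fingers 3 mm did not cure that.
- **Stop travel:** the image estimates of its movement range from 0.4 to 0.9 pixel, so about 0.7 to 1.5 mm.

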